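# Tighten the ham press to the click

### The arm

A 7-joint arm with a two-finger parallel gripper is mounted at the origin on the work surface. World frame = base frame: x ahead of the robot, y to its left, z up, the work surface at z = 0. Lengths are in mm, angles in rad, forces in N, time in s.
With the tool pointing down it reaches from about 425 to 825 mm from the base axis. Payload 3.6 kg.
Tool frame: the origin (TCP) lies on the centre line of the jaws, within the pads' length; the fingertips stand robot.tip_reach ahead of it and the grasp point (between the pads) lies 3 mm ahead of it (robot.tip_reach is the distance from the TCP to the fingertips, in mm); z points along the fingers, y is the direction in which the jaws open and shut (so a half turn about z gives the same grasp; the last joint's range is limited). The gripper opens to 93 mm and grips with 3 to 60 N. Pads are 15 mm wide; open, the fingers measure 128 mm over their backs; the gripper's body (75 mm by 188 mm) begins 65 mm behind the grasp point.
Start: joints at [-1.347, 0.615, -0.013, 1.423, 0.008, 1.103, -0.04], TCP at [161.285, 629.643, 240.64] pointing down, gripper open.
Joint ranges: [-3.12, 3.12], [-0.3, 2.06], [-1.34, 1.32], [0.26, 2.42], [-1.36, 4.5], [0.01, 1.98], [-2.84, 2.84]. Speed limits (rad/s): [2.79, 2.79, 3.14, 3.14, 3.14, 3.14, 3.14].

### API

Orientations are given as a rotation vector (axis times angle).
In Python, from rig import robot gives the robot as it stands.
- The arm moves only by the tool play_rows, never from a script. Its argument "commands" is text: rows parted by semicolons, each of 7 numbers parted by spaces: the shift along the tool's x, y, z in cm, then the turn, a rotation vector about the tool's x, y, z in rad, then the closure, from 0 (fully open) to 1 (shut). In form: tx ty tz rx ry rz grip; .... A call has 1 to 12 rows; each row shifts and turns the commanded pose from where the row before left it, along the tool's axes as they then stand; what a row does not reach is not made up. A row lasts 1/10 s, in which the tool goes at most 50 mm and 8.59 degrees, less where a joint would pass 70% of its speed; a pose out of reach is approached as far as the arm can. A call is refused whole if a number of a shift passes 5 or a number of a turn 0.15, either way. A call with a gripper value outside its range is refused whole. The fingers move at their own pace and stop on an object; "squeeze" is the grip in N (left out, the last holds). Time passes only in rows, so rows that do not move let the fingers close. It gives the time, the measured TCP pose, the force and the opening at its end, in the units of the state.
- robot.observe(): the state, without advancing time (a new reading comes with each control period).
- robot.get_image(name): name is "scene" or "side" or "wrist"; returns a dict with "pixels" (384x512x3 uint8, blue, green, red), "fx", "fy", "cx", "cy" (pixels), "extrinsics" (4x4, takes a point from camera to world coordinates). Camera axes: x right, y up, looking along -z (the intrinsics and any distortion apply to the point x, -y, -z); pixel columns grow to the right and rows downward; lengths in mm; the calibration is good to about 2 mm. A picture is of the moment at which its call begins. There is no depth.
- robot.close_job(): hands the job in, once; it reports no verdict.
The state is a dict: "time_s": time; "joints": joint angles; "qvel": joint speeds; "tau": joint torques, N m; "ee_pos": TCP position; "ee_rot": TCP orientation; "wrist_force": force on the tool from outside, world axes, zero at the start; "torque": the same for the moment, N m; "width": opening from 0.0 (shut) to 1.0 (fully open).
Only numpy, scipy, OpenCV 4.12 (cv2) and the standard library are available. Lean on these libraries where they do the work, as an engineer would, in place of code of your own. Each camera call takes 0.05 s, during which the arm holds its last target. There are 200 camera calls.

### The job

Tighten the ham press's bolt with the click wrench that sits on it: push the handle clockwise (seen from above) until the breakaway joint trips and the handle folds over, and do not lean hard on it. Then push the handle gently back the other way until its joint springs straight again, without backing the bolt off (the brass drag pointer stays under the wrench arm), and leave the jars, tray and bottles where they stand.

Things in the scene. Friction and masses are not known exactly. Their poses are not given: they have to be found in the camera images.
- ham_press: aluminium ham mould, 150 x 220 mm, 70 mm high, fixed to the counter, with a steel bridge bar 35 mm wide, 248 mm long along the press's y axis, top at 106 mm; origin on the counter under the middle, which is also the bolt's upright axis; z up. The wrench is part of it and cannot come off
- bolt (a joint): turn of the bolt with the wrench head, rad, growing clockwise from above (tightening); at 0 the wrench arm points 1.6 rad counter-clockwise of the press's x axis. Starts at 0 to 0.35, turns under a steady 1.1 N m (7 N at grip_point) and stops hard where the bolt seats: 0.75 to 1.15, unseen, only felt. It stays where left; over 7 N counter-clockwise at grip_point loosens it
- handle (a joint): bend of the handle at the breakaway joint, rad, clockwise; 0 straight, 0.35 folded (end stop). A spring holds it straight up to about 1.7 N m (15 N at grip_point), so it trips only once the bolt is seated. Resistance falls as it bends; past 0.28 it runs to 0.35 by itself and stays. Pushed back (about 3.5 N at grip_point) through 0.28 it springs to 0 by itself and stays
- bolt_top (a point): on the bolt's axis inside the wrench head (steel socket 34 mm across, 113 to 153 mm above the counter), level with the handle's centre line, 133 mm above the counter; x axis along the wrench arm, z up. The breakaway joint's pin is 45 mm from it along x
- pointer_mark (a point): tip region of the flat brass drag pointer, a needle 5 mm wide on a ring round the bolt under the wrench head, 60 mm from the bolt's axis, 109 mm above the counter; x axis outwards along the needle. It starts 0.4 to 0.55 rad on from bolt = 0; the turning wrench arm picks it up, then it lies right under the arm; if the bolt is backed off, it stays behind and shows by how much
- grip_point (a point): middle of the handle's round black rubber grip (23 mm thick, 100 mm long, level; handle end 204 mm from the bolt's axis), 115 mm from the breakaway pin, 160 mm from the bolt's axis when straight, 133 mm above the counter; x axis outwards along the handle, z up. Nothing on the counter below its sweep is higher than 70 mm
- truffle_jar: squat jar, 58 mm across, 62 mm high, brass lid; origin under its centre. It stands below the wrench's sweep. Bystander
- cream_jar: small white jar, 52 mm across, 55 mm high; origin under its centre. It stands below the wrench's sweep. Bystander
- tomato_tray: flat lidded tray, 142 x 112 mm, 28 mm high; origin under its centre. It lies beside the press on the side away from the robot. Bystander
- pesto_jar: jar with a white lid, 72 mm across, 100 mm high; origin under its centre. Bystander, right of the press
- pepper_jar: jar with a green lid, 74 mm across, 115 mm high; origin under its centre. Bystander, right of the press
- oil_bottle: tall oil bottle, 58 mm across, 250 mm high; origin under its centre. Bystander, to the left
- oil_cruet: bulbous oil cruet, 86 mm across, 125 mm high; origin under its centre. Bystander, to the left

How it is judged:
By the outcome, as a careful person would: the job done as asked, in the order asked, and still so for the second after the job is handed in, with the robot touching nothing.
It also fails if it takes over 72 s, if anything falls off the work surface, if the arm or the gripper's body presses on something with over 40 N, if the wrist force passes 120 N, or if a joint passes its speed limit or range.

## Working session

There is one attempt and no reset: what is moved stays moved. The work goes in short steps, Python scripts to look and compute and a tool call to move; the robot and the scene stay as the last step left them, time stands still between calls to the robot, and variables do not carry over. Pictures are saved under pics/ and viewed, about 8 in all and at most 12, crops included, and the job is handed in when it is done.

Besides the shell and the picture viewer there is one more tool, called after "Request:" as name(argument=value, ...) on one line, values as JSON. play_rows: Moves the arm, as the interface text tells. Its arguments: {"type":"object","properties":{"commands":{"type":"string"},"squeeze":{"type":"number"}},"required":["commands"]}

```bash
mkdir -p pics; ls
cat > h.py <<'E'
import numpy as np, cv2
from rig import robot
def grab(n,f):
    d=robot.get_image(n); cv2.imwrite('pics/'+f,d['pixels']); np.savez('pics/'+f+'.npz',**d); return d
def ray(d,u,v):
    E=np.array(d['extrinsics']); k=np.array([(u-d['cx'])/d['fx'],-(v-d['cy'])/d['fy'],-1.])
    return E[:3,3],E[:3,:3]@k
def onz(d,u,v,z):
    o,r=ray(d,u,v); return o+r*(z-o[2])/r[2]
def proj(d,p):
    E=np.array(d['extrinsics']); q=E[:3,:3].T@(np.array(p)-E[:3,3]); return (d['cx']+d['fx']*q[0]/-q[2], d['cy']-d['fy']*q[1]/-q[2])
E
python3 - <<'E'
from h import *
s=robot.observe(); print(s, robot.tip_reach)
for n in ['scene','side','wrist']:
    d=grab(n,n+'0.png'); print(n,d['fx'],d['cx'],d['cy'],np.round(d['extrinsics'],3).tolist(),[k for k in d])
a=[cv2.imread('pics/%s0.png'%n) for n in ['scene','side','wrist']]
E
```

```text
pics
{'time_s': 0.0, 'joints': array([-1.3465381 ,  0.61592258, -0.01263473,  1.42491197,  0.00811262,
        1.10340952, -0.04042165]), 'qvel': array([ 0.00151827,  0.00113899,  0.00272568, -0.00041998,  0.00102134,
        0.00072632, -0.00083376]), 'tau': array([-3.78425193e-04, -4.58921421e+01,  2.09117224e-01, -1.65745658e+01,
       -6.09772769e-02,  2.05000362e-02,  2.21109067e-04]), 'ee_pos': array([161.08880603, 628.94899286, 239.47456198]), 'ee_rot': array([-0.39272044, -3.11665829,  0.00406055]), 'wrist_force': array([-0.89533045, -0.25744606, -0.5571391 ]), 'torque': array([-0.0223237 , -0.01993551, -0.00209836]), 'width': 0.9995143933918839} 22.0
scene 371.8145155761011 253.97578840675612 193.43688126042366 [[0.769, -0.441, 0.463, 1045.699], [0.639, 0.517, -0.569, -573.268], [0.012, 0.734, 0.679, 775.324], [0.0, 0.0, 0.0, 1.0]] ['pixels', 'fx', 'fy', 'cx', 'cy', 'extrinsics']
side 490.4434365439245 248.27021531454594 196.62425745389567 [[0.723, 0.414, -0.553, -87.036], [-0.691, 0.435, -0.578, -724.854], [0.002, 0.8, 0.6, 816.956], [0.0, 0.0, 0.0, 1.0]] ['pixels', 'fx', 'fy', 'cx', 'cy', 'extrinsics']
wrist 274.17174774468214 253.3853555183057 182.52222469667467 [[0.248, -0.932, -0.264, 88.857], [0.969, 0.238, 0.069, 648.332], [-0.001, -0.273, 0.962, 383.45], [0.0, 0.0, 0.0, 1.0]] ['pixels', 'fx', 'fy', 'cx', 'cy', 'extrinsics']
```

View pics/scene0.png

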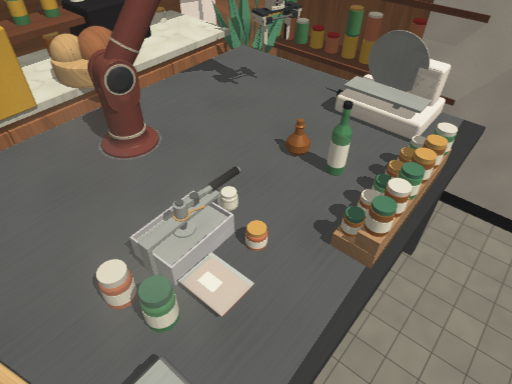

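View pics/side0.png

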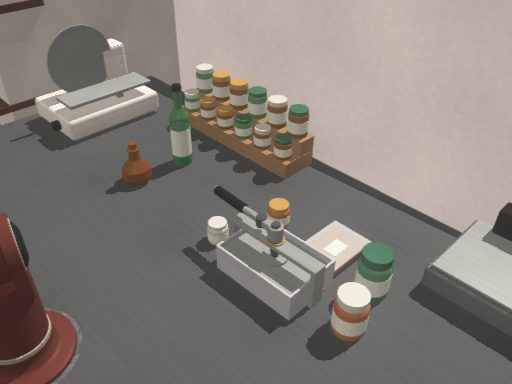

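The scene view shows the press around (185,235), with the wrench head near (181,208), the black grip around (223,182) and the cream jar beside it. In the side view the head is near (275,232) and the grip around (231,200). I'll enlarge both views to get accurate pixel positions.

Run:
```python
import cv2,numpy as np
a=cv2.imread('pics/scene0.png')[155:285,125:275]; b=cv2.imread('pics/side0.png')[175:315,200:350]
A=cv2.resize(a,None,fx=4,fy=4,interpolation=cv2.INTER_CUBIC)[:, :400*2]; B=cv2.resize(b,None,fx=4,fy=4,interpolation=cv2.INTER_CUBIC)
cv2.imwrite('pics/ca.png',A); cv2.imwrite('pics/cb.png',B)
```

```text
(no output)
```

View pics/ca.png

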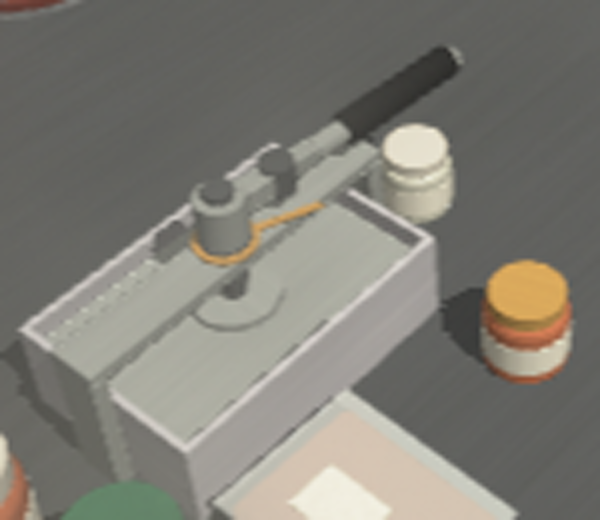

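View pics/cb.png

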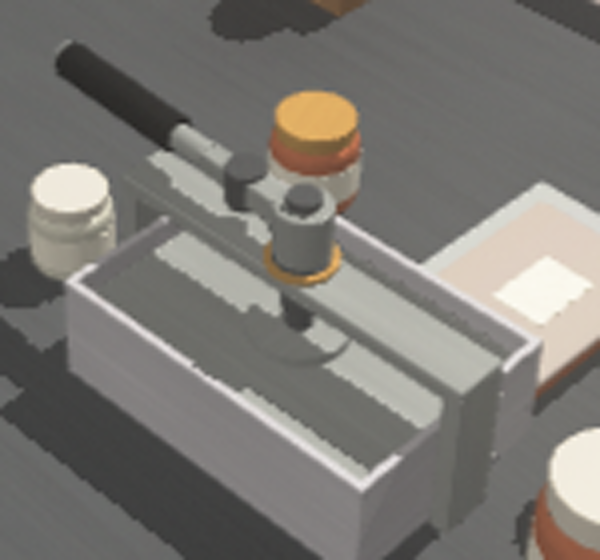

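The crops show the head ring at scene crop (222,~225) and side crop (303,~235), the grip running from (345,130) to (452,60) and from (178,135) to (68,55), and the brass needle just clockwise of the arm. I'll triangulate these.

Run:
```python
from h import *
S=dict(np.load('pics/scene0.png.npz')); D=dict(np.load('pics/side0.png.npz'))
def tri(a,b):
    o1,r1=ray(S,125+(a[0]-1.5)/4,155+(a[1]-1.5)/4); o2,r2=ray(D,200+(b[0]-1.5)/4,175+(b[1]-1.5)/4)
    A=np.c_[r1,-r2]; t=np.linalg.lstsq(A,o2-o1,rcond=None)[0]; p,q=o1+r1*t[0],o2+r2*t[1]; return (p+q)/2,np.linalg.norm(p-q)
def mask_axis(d,x0,y0,x1,y1):
    im=d['pixels'][y0:y1,x0:x1].max(2); m=(im<58).astype(np.uint8); n,l,st,c=cv2.connectedComponentsWithStats(m)
    i=1+np.argmax(st[1:,4]); return c[i]+[x0,y0],st[i]
print(mask_axis(S,205,163,243,192),mask_axis(D,210,182,249,214))
for n,a,b in [('headtop',(222,195),(304,203)),('grip mid',(400,95),(122,95)),('in',(345,128),(178,135)),('out',(455,60),(64,55)),('cream lid',(416,145),(72,187)),('truffle',(527,290),(316,120)),('pin top',(277,160),(245,167))]:
    p,e=tri(a,b); print(n,p.round(1),round(e,1))
for n,a in [('needle tip',(322,205)),('needle',(290,215))]: print(n,onz(S,125+(a[0]-1.5)/4,155+(a[1]-1.5)/4,109).round(1))
print('head ctr scene/side', onz(S,125+220.5/4,155+195/4,153).round(1), onz(D,200+302/4,175+203/4,153).round(1))
# press rim corners (z=70), scene: near corner (190,445), right (432,238), left (28,328)
for a in [(190,447),(433,238),(26,328),(275,147)]: print('corner', onz(S,125+(a[0]-1.5)/4,155+(a[1]-1.5)/4,70).round(1))
for a in [(362,487),(72,282),(538,343)]: print('corner side', onz(D,200+(a[0]-1.5)/4,175+(a[1]-1.5)/4,70).round(1))
```

```text
(array([231.        , 174.07843137]), array([ 15,   4,  19,  19, 102], dtype=int32)) (array([228.80866426, 198.27436823]), array([  4,   5,  33,  26, 277], dtype=int32))
headtop [ 504.3 -190.3  145.8] 3.0
grip mid [510.1 -40.1 131.6] 1.7
in [507.3 -89.6 132.9] 3.7
out [512.2  13.2 130.5] 0.3
cream lid [493.2 -10.5  55. ] 3.3
truffle [644.9 -70.   59.1] 4.2
pin top [ 504.9 -145.7  143.6] 2.7
needle tip [ 526.7 -131.1  109. ]
needle [ 517.7 -150.5  109. ]
head ctr scene/side [ 510.5 -193.8  153. ] [ 496.2 -198.6  153. ]
corner [ 579.4 -293.8   70. ]
corner [573.8 -79.7  70. ]
corner [ 434.4 -299.6   70. ]
corner [430.2 -85.7  70. ]
corner side [ 432.8 -303.6   70. ]
corner side [426.7 -89.7  70. ]
corner side [ 577.4 -300.3   70. ]
```

```bash
cat >> h.py <<'E'
from scipy.spatial.transform import Rotation as R
C=np.array([503.5,-192.])
def st():
    s=robot.observe(); M=R.from_rotvec(s['ee_rot']).as_matrix(); print('t %.2f'%s['time_s'],'pos',s['ee_pos'].round(1),'yaw_y %.3f'%np.arctan2(M[1,1],M[0,1]),'z',M[:,2].round(3),'F',s['wrist_force'].round(1),'T',s['torque'].round(2),'q',s['joints'].round(2),'w %.2f'%s['width']); return s,M
def rel(x,y,z,yaw):
    "tool-frame shift cm and total rz to reach tcp x,y,z with tool y at yaw"
    s,M=st(); d=M.T@(np.array([x,y,z])-s['ee_pos'])/10; a=np.arctan2(M[1,1],M[0,1]); print('shift cm',d.round(2),'rz',round(-(yaw-a),3))
E
python3 - <<'E'
from h import *
S=dict(np.load('pics/scene0.png.npz')); D=dict(np.load('pics/side0.png.npz'))
print('bottle',onz(S,339,170,0).round(),onz(D,181,160,0).round(),'cruet',onz(S,298,150,0).round(),onz(D,137,180,0).round())
rel(455,-32,240,-0.04)
E
```

```text
bottle [658. 347.   0.] [646. 340.   0.] cruet [491. 350.   0.] [488. 342.   0.]
t 0.15 pos [161.2 629.1 239.8] yaw_y 1.320 z [-0.    -0.002 -1.   ] F [-0.8 -0.1 -0.2] T [0.04 0.06 0.01] q [-1.35  0.62 -0.01  1.42  0.01  1.1  -0.04] w 1.00
shift cm [-44.87 -56.75   0.09] rz 1.36
```

Request:
play_rows(commands="0 -4.6 0 0 0 0 0; 0 -4.6 0 0 0 0 0; 0 -4.6 0 0 0 0 0; -5 -0.25 0 0 0 0.1 0; -5 -0.25 0 0 0 0.1 0; -5 -0.25 0 0 0 0.1 0; -5 -0.25 0 0 0 0.1 0; -5 -0.25 0 0 0 0.1 0; -5 -0.25 0 0 0 0.1 0; -5 -0.25 0 0 0 0.1 0; -5 -0.25 0 0 0 0.1 0")

```text
time_s: 1.25
ee_pos: [438.4, 258.5, 240.6]
ee_rot: [1.581, 2.715, 0.001]
wrist_force: [0.1, 0.4, -0.2]
width: 1.0
```

Run:
```python
from h import *
S=dict(np.load('pics/scene0.png.npz')); D=dict(np.load('pics/side0.png.npz'))
print('pepper lid',onz(S,157,291,115).round(),onz(D,377,258,115).round(),'pesto lid',onz(S,114,274,100).round(),onz(D,353,297,100).round())
rel(510,-32,240,-0.04)
```

```text
pepper lid [ 632. -372.  115.] [ 606. -382.  115.] pesto lid [ 519. -400.  100.] [ 498. -405.  100.]
t 1.25 pos [438.4 258.5 240.6] yaw_y 0.516 z [ 0.001  0.    -1.   ] F [ 0.1  0.4 -0.2] T [-0.   -0.04 -0.  ] q [-0.76  0.4   0.26  1.83 -0.13  0.92  0.07] w 1.00
shift cm [-28.8   -8.11   0.05] rz 0.556
```

Request:
play_rows(commands="-4.8 -1.35 0 0 0 0 0; -4.8 -1.35 0 0 0 0 0; -4.8 -1.35 0 0 0 0 0; -4.8 -1.35 0 0 0 0 0; -4.8 -1.35 0 0 0 0 0; -4.8 -1.35 0 0 0 0 0; 0 0 0 0 0 0.139 0; 0 0 0 0 0 0.139 0; 0 0 0 0 0 0.139 0; 0 0 0 0 0 0.139 0; 0 0 0 0 0 0 0")

```text
time_s: 2.35
ee_pos: [509.7, -30.0, 240.4]
ee_rot: [-2.26, -2.181, 0.001]
wrist_force: [-0.5, -0.1, -0.1]
width: 1.004
```

Run:
```python
from h import *
rel(510,-32,136,-0.04)
d=grab('wrist','w1.png')
for r in (120,160,204): print(r,np.round(proj(d,(503.5+r*np.cos(1.53),-192+r*np.sin(1.53),133))))
print('bolt',proj(d,(503.5,-192,153)))
```

```text
t 2.35 pos [509.7 -30.  240.4] yaw_y -0.036 z [-0.001 -0.    -1.   ] F [-0.5 -0.1 -0.1] T [-0.08  0.07  0.03] q [-0.3   0.43  0.46  1.83 -0.23  0.94  0.22] w 1.00
shift cm [-0.19  0.05 10.44] rz 0.004
120 [253. 228.]
160 [253. 190.]
204 [253. 144.]
bolt (np.float64(252.0141490474859), np.float64(341.1933546346876))
```

View pics/w1.png

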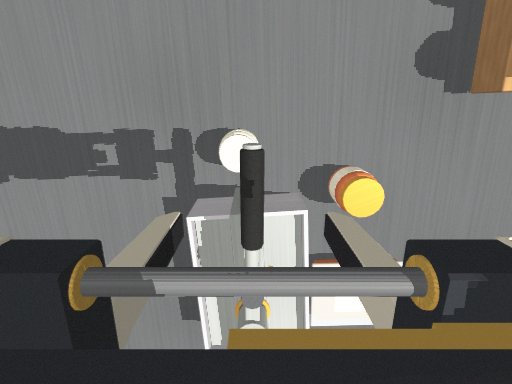

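The wrist view shows the grip (column 252, rows 147–248) centred between the open fingers. The handle end is at row 145, against 144 predicted, so the geometry is confirmed. Next I descend to straddle the grip and close most of the gap.

Request:
play_rows(commands="-0.2 0 3.5 0 0 0 0; 0 0 3.5 0 0 0 0; 0 0 3.4 0 0 0 0; 0 1.5 0 0 0 0 0; 0 1.2 0 0 0 0 0; 0 0 0 0 0 0 0")

```text
time_s: 3.0
ee_pos: [538.1, -33.2, 136.3]
ee_rot: [2.257, 2.184, 0.001]
wrist_force: [-0.1, -0.8, 0.7]
width: 0.997
```

Request:
play_rows(commands="0 0.3 0 0 0 0 0; 0 0.3 0 0 0 0 0; 0 0.3 0 0 0 0 0; 0 0.2 0 0 0 0 0; 0 0 0 0 0 0 0")

```text
time_s: 3.5
ee_pos: [543.7, -33.3, 136.0]
ee_rot: [-2.255, -2.176, 0.009]
wrist_force: [-6.0, 0.2, 3.0]
width: 0.998
```

```bash
python3 -c "
from h import *
st()"
```

```text
t 3.50 pos [543.7 -33.3 136. ] yaw_y -0.036 z [-0.009  0.001 -1.   ] F [-6.   0.2  3. ] T [0.01 1.57 0.02] q [-0.23  0.61  0.39  1.85 -0.33  0.75  0.31] w 1.00
```

Request:
play_rows(commands="-0.16 0.64 0 0 0 0.04 0; -0.16 0.64 0 0 0 0.04 0; -0.16 0.64 0 0 0 0.04 0; -0.16 0.64 0 0 0 0.04 0; -0.16 0.64 0 0 0 0.04 0; -0.16 0.64 0 0 0 0.04 0; -0.16 0.64 0 0 0 0.04 0; -0.16 0.64 0 0 0 0.04 0; -0.16 0.64 0 0 0 0.04 0; -0.16 0.64 0 0 0 0.04 0")

```text
time_s: 4.5
ee_pos: [601.8, -61.8, 135.8]
ee_rot: [-2.642, -1.683, 0.012]
wrist_force: [-7.8, -0.1, 4.4]
width: 1.001
```

```bash
cat >> h.py <<'E'
def arm():
    s,M=st(); y=M[:2,1]; x=M[:2,0]; h=s['ee_pos'][:2]-35*y-C; a=np.arctan2(h[1],h[0])
    print('handle rad %.1f ang %.3f (bolt~%.3f)  Fx,Fy tool %.1f %.1f'%(np.hypot(*h),a,1.626-a,s['wrist_force'][:2]@x,s['wrist_force'][:2]@y))
E
python3 -c "
from h import *
arm()"
```

```text
t 4.50 pos [601.8 -61.8 135.8] yaw_y -0.437 z [-0.011  0.003 -1.   ] F [-7.8 -0.1  4.4] T [0.22 1.96 0.13] q [-0.23  0.71  0.5   1.68 -0.42  0.87  0.01] w 1.00
handle rad 159.6 ang 1.141 (bolt~0.485)  Fx,Fy tool -3.4 -7.0
```

Request:
play_rows(commands="-0.08 0.32 0 0 0 0.02 0; -0.08 0.32 0 0 0 0.02 0; -0.08 0.32 0 0 0 0.02 0; -0.08 0.32 0 0 0 0.02 0; -0.08 0.32 0 0 0 0.02 0; -0.08 0.32 0 0 0 0.02 0; -0.08 0.32 0 0 0 0.02 0; -0.08 0.32 0 0 0 0.02 0; -0.08 0.32 0 0 0 0.02 0; -0.08 0.32 0 0 0 0.02 0")

```text
time_s: 5.5
ee_pos: [625.7, -84.0, 135.8]
ee_rot: [-2.796, -1.412, 0.012]
wrist_force: [-8.0, 2.1, 3.8]
width: 1.001
```

```bash
python3 -c "
from h import *
arm()"
```

```text
t 5.50 pos [625.7 -84.  135.8] yaw_y -0.636 z [-0.011  0.004 -1.   ] F [-8.   2.1  3.8] T [0.54 1.88 0.18] q [-0.21  0.76  0.55  1.6  -0.47  0.93 -0.13] w 1.00
handle rad 159.4 ang 0.940 (bolt~0.686)  Fx,Fy tool -3.1 -7.7
```

Pushing is steady at 7–8 N. I'll go on in shorter bursts and watch for the force rise that marks the seat.

Request:
play_rows(commands="-0.06 0.24 0 0 0 0.015 0; -0.06 0.24 0 0 0 0.015 0; -0.06 0.24 0 0 0 0.015 0; -0.06 0.24 0 0 0 0.015 0; -0.06 0.24 0 0 0 0.015 0; -0.06 0.24 0 0 0 0.015 0")

```text
time_s: 6.1
ee_pos: [634.8, -95.5, 135.9]
ee_rot: [-2.857, -1.285, 0.012]
wrist_force: [-7.7, 2.3, 3.7]
width: 1.004
```

Request:
play_rows(commands="-0.06 0.24 0 0 0 0.015 0; -0.06 0.24 0 0 0 0.015 0; -0.06 0.24 0 0 0 0.015 0; -0.06 0.24 0 0 0 0.015 0; -0.06 0.24 0 0 0 0.015 0; -0.06 0.24 0 0 0 0.015 0")

```text
time_s: 6.7
ee_pos: [642.9, -107.7, 135.8]
ee_rot: [-2.912, -1.156, 0.012]
wrist_force: [-8.0, 2.8, 4.5]
width: 1.006
```

```bash
python3 -c "
from h import *
arm()"
```

```text
t 6.70 pos [ 642.9 -107.7  135.8] yaw_y -0.815 z [-0.01   0.006 -1.   ] F [-8.   2.8  4.5] T [0.69 1.77 0.16] q [-0.19  0.8   0.6   1.54 -0.51  0.98 -0.25] w 1.01
handle rad 159.3 ang 0.760 (bolt~0.866)  Fx,Fy tool -3.8 -7.5
```

Request:
play_rows(commands="-0.06 0.24 0 0 0 0.015 0; -0.06 0.24 0 0 0 0.015 0; -0.06 0.24 0 0 0 0.015 0; -0.06 0.24 0 0 0 0.015 0; -0.06 0.24 0 0 0 0.015 0; -0.06 0.24 0 0 0 0.015 0")

```text
time_s: 7.3
ee_pos: [649.9, -120.6, 135.9]
ee_rot: [-2.96, -1.024, 0.012]
wrist_force: [-6.9, 3.2, 3.9]
width: 1.003
```

```bash
python3 -c "
from h import *
arm()"
```

```text
t 7.30 pos [ 649.9 -120.6  135.9] yaw_y -0.905 z [-0.01   0.006 -1.   ] F [-6.9  3.2  3.9] T [0.84 1.8  0.16] q [-0.18  0.82  0.62  1.51 -0.53  1.   -0.32] w 1.00
handle rad 159.2 ang 0.671 (bolt~0.955)  Fx,Fy tool -3.5 -6.8
```

Request:
play_rows(commands="-0.06 0.24 0 0 0 0.015 0; -0.06 0.24 0 0 0 0.015 0; -0.06 0.24 0 0 0 0.015 0; -0.06 0.24 0 0 0 0.015 0; -0.06 0.24 0 0 0 0.015 0; -0.06 0.24 0 0 0 0.015 0")

```text
time_s: 7.9
ee_pos: [655.6, -134.0, 135.8]
ee_rot: [-3.003, -0.89, 0.011]
wrist_force: [-7.0, 2.7, 4.3]
width: 1.0
```

```bash
python3 -c "
from h import *
arm()"
```

```text
t 7.90 pos [ 655.6 -134.   135.8] yaw_y -0.995 z [-0.01   0.007 -1.   ] F [-7.   2.7  4.3] T [0.91 1.73 0.15] q [-0.16  0.83  0.64  1.48 -0.55  1.02 -0.38] w 1.00
handle rad 159.1 ang 0.581 (bolt~1.045)  Fx,Fy tool -4.4 -6.1
```

Request:
play_rows(commands="-0.06 0.24 0 0 0 0.015 0; -0.06 0.24 0 0 0 0.015 0; -0.06 0.24 0 0 0 0.015 0; -0.06 0.24 0 0 0 0.015 0")

```text
time_s: 8.3
ee_pos: [658.8, -143.2, 135.9]
ee_rot: [-3.028, -0.8, 0.011]
wrist_force: [-7.6, 3.6, 4.3]
width: 1.0
```

```bash
python3 -c "
from h import *
arm()"
```

```text
t 8.30 pos [ 658.8 -143.2  135.9] yaw_y -1.054 z [-0.009  0.007 -1.   ] F [-7.6  3.6  4.3] T [1.11 1.76 0.16] q [-0.15  0.84  0.65  1.47 -0.56  1.04 -0.42] w 1.00
handle rad 159.1 ang 0.522 (bolt~1.104)  Fx,Fy tool -4.8 -6.9
```

Request:
play_rows(commands="-0.06 0.24 0 0 0 0.015 0; -0.06 0.24 0 0 0 0.015 0; -0.06 0.24 0 0 0 0.015 0; -0.06 0.24 0 0 0 0.015 0")

```text
time_s: 8.7
ee_pos: [658.4, -147.1, 134.8]
ee_rot: [-3.037, -0.71, 0.021]
wrist_force: [-11.7, 10.8, 7.5]
width: 1.001
```

Run:
```python
from h import *
arm()
a=grab('scene','s2.png')['pixels'][150:300,110:310]; cv2.imwrite('pics/s2c.png',cv2.resize(a,None,fx=4,fy=4,interpolation=cv2.INTER_CUBIC))
```

```text
t 8.70 pos [ 658.4 -147.1  134.8] yaw_y -1.112 z [-0.018  0.019 -1.   ] F [-11.7  10.8   7.5] T [2.7  3.06 0.37] q [-0.15  0.85  0.66  1.45 -0.58  1.06 -0.46] w 1.00
handle rad 158.9 ang 0.500 (bolt~1.126)  Fx,Fy tool -5.7 -14.8
```

View pics/s2c.png

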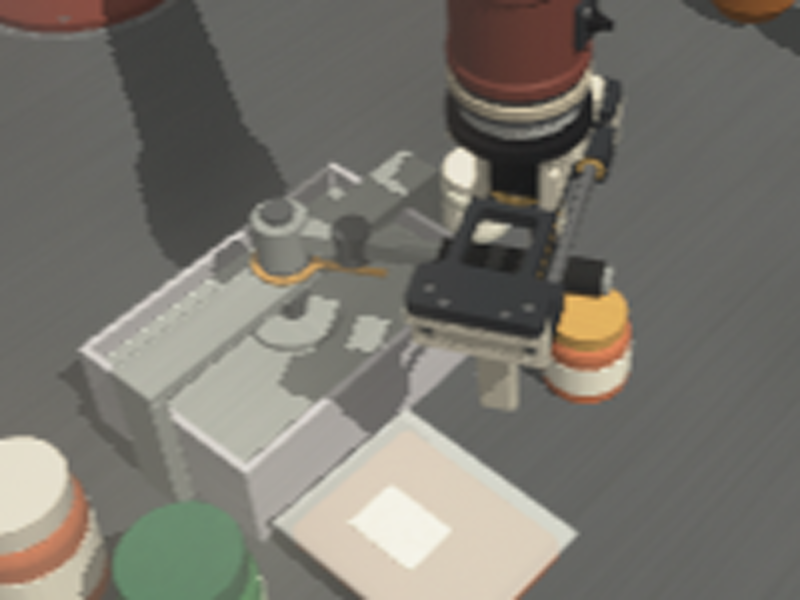

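The view shows the arm and needle lying together, with the handle still straight (head at (278,235), pin at (352,240)). The force has risen to 15 N, so the bolt is seated. Now I bend the handle about the pin in small steps.

Request:
play_rows(commands="-0.06 0.2 0 0 0 0.015 0; -0.06 0.2 0 0 0 0.015 0; 0 0 0 0 0 0 0")

```text
time_s: 9.05
ee_pos: [660.4, -152.9, 135.2]
ee_rot: [-3.053, -0.665, 0.017]
wrist_force: [-11.1, 7.9, 5.0]
width: 1.001
```

```bash
python3 -c "
from h import *
arm()"
```

```text
t 9.05 pos [ 660.4 -152.9  135.2] yaw_y -1.142 z [-0.014  0.015 -1.   ] F [-11.1   7.9   5. ] T [2.01 2.42 0.26] q [-0.14  0.86  0.67  1.45 -0.58  1.06 -0.48] w 1.00
handle rad 159.0 ang 0.462 (bolt~1.164)  Fx,Fy tool -6.8 -11.8
```

It has tripped: the force fell while the handle moved on. I'll continue gently.

Request:
play_rows(commands="-0.07 0.23 0 0 0 0.02 0; -0.07 0.23 0 0 0 0.02 0; -0.07 0.23 0 0 0 0.02 0; 0 0 0 0 0 0 0")

```text
time_s: 9.45
ee_pos: [662.3, -162.6, 135.7]
ee_rot: [-3.077, -0.571, 0.013]
wrist_force: [-8.4, 5.7, 4.0]
width: 0.999
```

```bash
python3 -c "
from h import *
arm()"
```

```text
t 9.45 pos [ 662.3 -162.6  135.7] yaw_y -1.204 z [-0.01  0.01 -1.  ] F [-8.4  5.7  4. ] T [1.3  1.81 0.18] q [-0.14  0.86  0.69  1.44 -0.59  1.07 -0.53] w 1.00
handle rad 158.9 ang 0.401 (bolt~1.225)  Fx,Fy tool -5.7 -8.4
```

Request:
play_rows(commands="-0.07 0.23 0 0 0 0.02 0; -0.07 0.23 0 0 0 0.02 0; -0.07 0.23 0 0 0 0.02 0; -0.07 0.23 0 0 0 0.02 0; 0 0 0 0 0 0 0")

```text
time_s: 9.95
ee_pos: [665.2, -175.4, 136.1]
ee_rot: [-3.106, -0.447, 0.004]
wrist_force: [-2.4, 1.3, 0.4]
width: 0.999
```

```bash
python3 -c "
from h import *
arm()"
```

```text
t 9.95 pos [ 665.2 -175.4  136.1] yaw_y -1.285 z [-0.003  0.003 -1.   ] F [-2.4  1.3  0.4] T [0.32 0.62 0.08] q [-0.13  0.88  0.71  1.43 -0.61  1.07 -0.58] w 1.00
handle rad 159.9 ang 0.319 (bolt~1.307)  Fx,Fy tool -2.0 -2.0
```

Request:
play_rows(commands="-0.07 0.23 0 0 0 0.02 0; -0.07 0.2 0 0 0 0.02 0; 0 0 0 0 0 0 0")

```text
time_s: 10.25
ee_pos: [667.1, -182.9, 137.0]
ee_rot: [3.115, 0.381, 0.003]
wrist_force: [-0.0, 0.1, -0.1]
width: 0.996
```

Run:
```python
from h import *
arm()
a=grab('wrist','w3.png')
```

```text
t 10.25 pos [ 667.1 -182.9  137. ] yaw_y -1.327 z [ 0.002 -0.003 -1.   ] F [-0.   0.1 -0.1] T [ 0.01  0.14 -0.  ] q [-0.12  0.88  0.72  1.42 -0.62  1.07 -0.61] w 1.00
handle rad 161.0 ang 0.271 (bolt~1.355)  Fx,Fy tool 0.0 -0.1
```

View pics/w3.png

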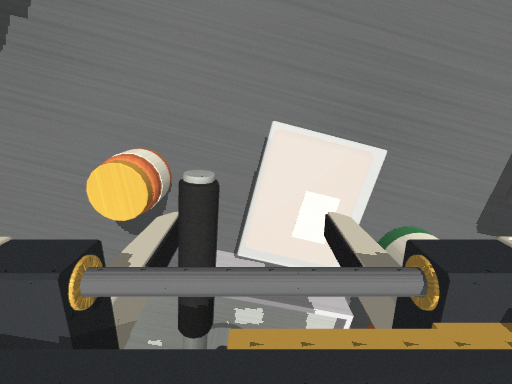

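The wrist view shows the grip (column 197, rows 172–335) close to the left finger with zero contact force. I'll measure its direction to confirm the fold.

```bash
cat >> h.py <<'E'
def grip(d,save=None):
    im=d['pixels'].max(2).astype(int)
E
python3 - <<'E'
from h import *
d=dict(np.load('pics/w3.png.npz'))
p=onz(d,199,178,133+9); q=onz(d,195,333,133+9); print(p,q, 'handle ang',np.arctan2(*(p-q)[:2][::-1]))
d=dict(np.load('pics/w1.png.npz'))
p=onz(d,252,149,142); q=onz(d,252,247,142); print(p,q, 'start handle ang',np.arctan2(*(p-q)[:2][::-1]))
E
```

```text
[ 698.89477725 -145.58693199  142.        ] [ 600.23674191 -162.06111314  142.        ] handle ang 0.16545611437883925
[510.75177392   8.39862511 142.        ] [507.21583913 -88.32509311 142.        ] start handle ang 1.5342555387225214
```

The handle direction is 0.165 rad against an arm angle of 0.50, so it is folded by about 0.34. Now I bring the far finger near the grip for the gentle return.

Run:
```python
from h import *
g=np.array([656.7,-153.2]); y=np.array([np.cos(-1.415),np.sin(-1.415)])
print('contact TCP',g-35*y); rel(*(g-29*y),136,-1.415)
```

```text
contact TCP [ 651.26916094 -118.62391018]
t 10.30 pos [ 667.2 -182.8  137.2] yaw_y -1.327 z [ 0.002 -0.003 -1.   ] F [-0.2 -0.6 -0.1] T [0.03 0.12 0.06] q [-0.12  0.88  0.72  1.42 -0.62  1.07 -0.61] w 1.00
shift cm [-0.04 -6.01  0.1 ] rz 0.088
```

Request:
play_rows(commands="0 -1.5 0 0 0 0.03 0; 0.05 -1.5 0 0 0 0.03 0; 0.1 -1.5 0 0 0 0.028 0; 0.1 -1 0.1 0 0 0 0; 0 0 0 0 0 0 0")

```text
time_s: 10.8
ee_pos: [658.5, -125.2, 135.5]
ee_rot: [-3.131, -0.252, -0.002]
wrist_force: [-0.1, 0.9, -0.7]
width: 0.999
```

Run:
```python
from h import *
g=np.array([656.7,-153.2]); y=np.array([np.cos(-1.415),np.sin(-1.415)])
rel(*(g-35*y),136,-1.415)
```

```text
t 10.80 pos [ 658.5 -125.2  135.5] yaw_y -1.410 z [ 0.001  0.001 -1.   ] F [-0.1  0.9 -0.7] T [-0.02  0.21  0.03] q [-0.23  0.86  0.75  1.49 -0.64  1.04 -0.74] w 1.00
shift cm [-0.61 -0.76 -0.05] rz 0.005
```

Request:
play_rows(commands="-0.2 -0.15 0 0 0 0 0; -0.2 -0.15 0 0 0 0 0; -0.2 -0.15 0 0 0 0 0; 0 -0.1 0 0 0 0 0; 0 0 0 0 0 0 0")

```text
time_s: 11.3
ee_pos: [650.8, -122.8, 135.7]
ee_rot: [-3.132, -0.246, -0.0]
wrist_force: [-1.0, 0.5, -0.2]
width: 1.002
```

Request:
play_rows(commands="0 -0.1 0 0 0 0 0; 0 -0.1 0 0 0 0 0; 0 0 0 0 0 0 0")

```text
time_s: 11.6
ee_pos: [650.6, -120.4, 135.6]
ee_rot: [-3.132, -0.247, 0.0]
wrist_force: [-0.6, -0.6, 1.0]
width: 0.998
```

```bash
python3 -c "
from h import *
arm()"
```

```text
t 11.60 pos [ 650.6 -120.4  135.6] yaw_y -1.414 z [-0.  0. -1.] F [-0.6 -0.6  1. ] T [ 0.02  0.12 -0.01] q [-0.24  0.85  0.75  1.52 -0.64  1.03 -0.74] w 1.00
handle rad 177.0 ang 0.643 (bolt~0.983)  Fx,Fy tool -0.7 0.5
```

Request:
play_rows(commands="0 -0.1 0 0 0 0 0; 0 -0.1 0 0 0 0 0; 0 -0.1 0 0 0 0 0; 0 0 0 0 0 0 0")

```text
time_s: 12.0
ee_pos: [650.1, -117.5, 135.6]
ee_rot: [-3.132, -0.247, 0.0]
wrist_force: [0.0, 0.1, 0.1]
width: 1.002
```

Request:
play_rows(commands="0 -0.1 0 0 0 0 0; 0 -0.1 0 0 0 0 0; 0 0 0 0 0 0 0")

```text
time_s: 12.3
ee_pos: [649.8, -116.3, 135.7]
ee_rot: [3.131, 0.246, 0.0]
wrist_force: [0.1, -0.8, 0.2]
width: 0.998
```

```bash
python3 -c "
from h import *
arm()"
```

```text
t 12.30 pos [ 649.8 -116.3  135.7] yaw_y -1.414 z [ 0.    -0.001 -1.   ] F [ 0.1 -0.8  0.2] T [-0.34  0.09  0.07] q [-0.25  0.85  0.75  1.52 -0.64  1.03 -0.74] w 1.00
handle rad 178.9 ang 0.664 (bolt~0.962)  Fx,Fy tool -0.0 0.8
```

Request:
play_rows(commands="0 -0.1 0 0 0 0 0; 0 -0.1 0 0 0 0 0; 0 0 0 0 0 0 0")

```text
time_s: 12.6
ee_pos: [649.6, -115.3, 135.8]
ee_rot: [3.129, 0.245, 0.001]
wrist_force: [2.0, -4.7, -1.7]
width: 1.001
```

Request:
play_rows(commands="0 -0.1 0 0 0 -0.01 0; 0 0 0 0 0 0 0")

```text
time_s: 12.8
ee_pos: [649.0, -113.3, 135.7]
ee_rot: [3.13, 0.261, -0.001]
wrist_force: [0.2, -3.4, -0.7]
width: 1.0
```

```bash
python3 -c "
from h import *
arm()"
```

```text
t 12.80 pos [ 649.  -113.3  135.7] yaw_y -1.404 z [-0.    -0.001 -1.   ] F [ 0.2 -3.4 -0.7] T [-0.79  0.04  0.02] q [-0.25  0.85  0.75  1.53 -0.64  1.03 -0.74] w 1.00
handle rad 179.8 ang 0.681 (bolt~0.945)  Fx,Fy tool -0.3 3.4
```

Contact is at about 3.4 N and the handle is moving, well under the 7 N limit. I'll continue in 1 mm steps.

Request:
play_rows(commands="0 -0.1 0 0 0 -0.01 0; 0 -0.1 0 0 0 -0.01 0; 0 0 0 0 0 0 0")

```text
time_s: 13.1
ee_pos: [648.4, -109.8, 135.6]
ee_rot: [-3.126, -0.294, 0.002]
wrist_force: [-0.6, -2.3, 0.7]
width: 0.999
```

Request:
play_rows(commands="0 -0.1 0 0 0 -0.01 0; 0 -0.1 0 0 0 -0.01 0; 0 0 0 0 0 0 0")

```text
time_s: 13.4
ee_pos: [648.9, -107.1, 135.5]
ee_rot: [-3.122, -0.327, -0.001]
wrist_force: [-0.4, 0.2, -1.1]
width: 0.999
```

```bash
python3 -c "
from h import *
arm()"
```

```text
t 13.40 pos [ 648.9 -107.1  135.5] yaw_y -1.362 z [ 0.     0.002 -1.   ] F [-0.4  0.2 -1.1] T [-0.06  0.21 -0.02] q [-0.26  0.84  0.74  1.53 -0.63  1.02 -0.71] w 1.00
handle rad 182.4 ang 0.712 (bolt~0.914)  Fx,Fy tool -0.3 -0.3
```

Run:
```python
from h import *
grab('wrist','w4.png')
```

```text
(no output)
```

View pics/w4.png

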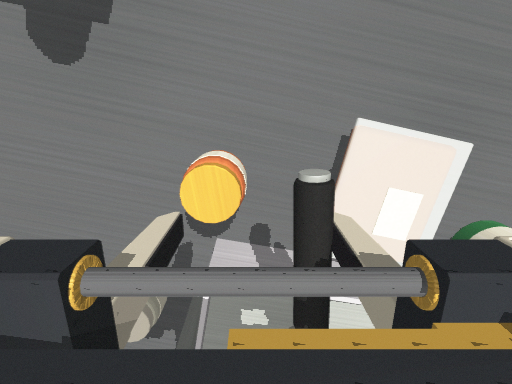

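Run:
```python
from h import *
d=dict(np.load('pics/w4.png.npz'))
p=onz(d,314,178,142); q=onz(d,311,325,142); print(p,q, 'handle ang',np.arctan2(*(p-q)[:2][::-1])); arm()
```

```text
[ 694.82751518 -129.4084151   142.        ] [ 604.95990789 -152.28127932  142.        ] handle ang 0.24922573601854855
t 13.45 pos [ 649.  -107.1  135.5] yaw_y -1.362 z [ 0.     0.002 -1.   ] F [ 0.5 -0.2  0.7] T [-0.06  0.13 -0.01] q [-0.26  0.84  0.74  1.53 -0.63  1.02 -0.71] w 1.00
handle rad 182.5 ang 0.711 (bolt~0.915)  Fx,Fy tool 0.4 0.3
```

The handle direction is 0.249, a bend of about 0.26, so it sits right at the toggle. A few more small steps.

Request:
play_rows(commands="0 -0.1 0 0 0 -0.01 0; 0 -0.1 0 0 0 -0.01 0; 0 -0.1 0 0 0 -0.01 0; 0 0 0 0 0 0 0")

```text
time_s: 13.85
ee_pos: [648.0, -105.3, 135.6]
ee_rot: [-3.119, -0.372, -0.0]
wrist_force: [0.6, -0.3, 0.2]
width: 0.998
```

Run:
```python
from h import *
arm(); d=grab('wrist','w5.png')
for v in (185,200,215,230): 
    r=d['pixels'][v,190:336].max(1); x=np.where(r<45)[0]+190; print(v,x.min() if len(x) else None,x.max() if len(x) else None,len(x))
```

```text
t 13.85 pos [ 648.  -105.3  135.6] yaw_y -1.333 z [ 0.     0.001 -1.   ] F [ 0.6 -0.3  0.2] T [-0.07  0.15  0.01] q [-0.26  0.84  0.73  1.53 -0.63  1.02 -0.69] w 1.00
handle rad 182.1 ang 0.725 (bolt~0.901)  Fx,Fy tool 0.5 0.4
185 292 326 32
200 292 330 11
215 292 329 11
230 292 335 17
```

Request:
play_rows(commands="0 -0.12 0 0 0 -0.01 0; 0 -0.12 0 0 0 -0.01 0; 0 -0.12 0 0 0 -0.01 0; 0 -0.12 0 0 0 -0.01 0; 0 0 0 0 0 0 0")

```text
time_s: 14.4
ee_pos: [646.7, -100.9, 135.6]
ee_rot: [-3.111, -0.434, 0.0]
wrist_force: [-0.1, 0.1, -0.4]
width: 0.999
```

```bash
cat >> h.py <<'E'
def hang(f):
    d=grab('wrist',f); m=(d['pixels'].max(2)<70).astype(np.uint8); m[236:]=0; m[:165]=0
    n,l,s,c=cv2.connectedComponentsWithStats(m); pts=[]
    for i in range(1,n):
        x,y,w,h,a=s[i]
        if a>500 and 20<w<80: 
            print(s[i])
            for v in (190,232):
                u=np.where(l[v]==i)[0]
                if len(u): pts.append(onz(d,(u.min()+u.max())/2,v,140)[:2])
    for p,q in zip(pts[::2],pts[1::2]): print(p.round(1),q.round(1),'hang %.3f'%np.arctan2(*(p-q)[::-1]))
E
python3 - <<'E'
from h import *
arm(); hang('w6.png')
E
```

```text
t 14.40 pos [ 646.7 -100.9  135.6] yaw_y -1.293 z [-0.  0. -1.] F [-0.1  0.1 -0.4] T [-0.05  0.18  0.05] q [-0.26  0.83  0.72  1.54 -0.62  1.01 -0.66] w 1.00
handle rad 182.8 ang 0.751 (bolt~0.875)  Fx,Fy tool -0.0 -0.1
[ 236  185   50   51 1754]
[ 681.  -100.4] [ 656.7 -104.5] hang 0.170
```

View pics/w6.png

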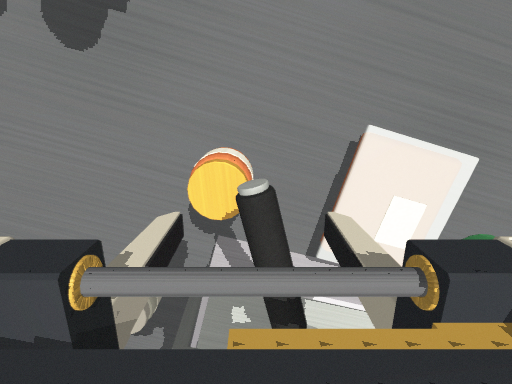

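It has sprung: the grip now runs from (255,187) to (290,325), clear of both fingers. I'll lift straight up and check from outside.

Run:
```python
from h import *
d=dict(np.load('pics/w6.png.npz'))
p=onz(d,257,197,142); q=onz(d,289,322,142); print(p,q, 'handle ang',np.arctan2(*(p-q)[:2][::-1]))
p=onz(d,256,186,133); print(p, 'end from bolt', np.hypot(*(p[:2]-C)), np.arctan2(*(p[:2]-C)[::-1]))
```

```text
[675.94718928 -94.5966777  142.        ] [ 604.20774685 -135.61457837  142.        ] handle ang 0.5193975747209844
[679.09021933 -93.21688314 133.        ] end from bolt 201.46967340770112 0.5124483750798773
```

Request:
play_rows(commands="0 0 -1 0 0 0 0; 0 0 -3 0 0 0 0; 0 0 -4 0 0 0 0; 0 0 -4 0 0 0 0; -1 -4 0 0 0 0 0; -1 -5 0 0 0 0 0; -1 -5 0 0 0 0 0; -1 -5 0 0 0 0 0; -1 -5 0 0 0 0 0; 0 0 0 0 0 0 0")

```text
time_s: 15.45
ee_pos: [531.9, 122.0, 255.2]
ee_rot: [-3.102, -0.455, 0.005]
wrist_force: [0.2, 0.4, 0.2]
width: 0.999
```

Run:
```python
from h import *
st()
S=grab('scene','s7.png'); D=grab('side','d7.png')
a=S['pixels'][160:310,120:270]; b=D['pixels'][190:340,200:350]
f=lambda i: cv2.resize(i,(600,600),interpolation=cv2.INTER_CUBIC)
cv2.imwrite('pics/s7c.png',f(a)); cv2.imwrite('pics/d7c.png',f(b))
```

```text
t 15.45 pos [531.9 122.  255.2] yaw_y -1.279 z [-0.004  0.006 -1.   ] F [0.2 0.4 0.2] T [ 0.02  0.09 -0.03] q [-0.8   0.56  0.87  1.72 -0.48  1.09 -1.06] w 1.00
```

View pics/s7c.png

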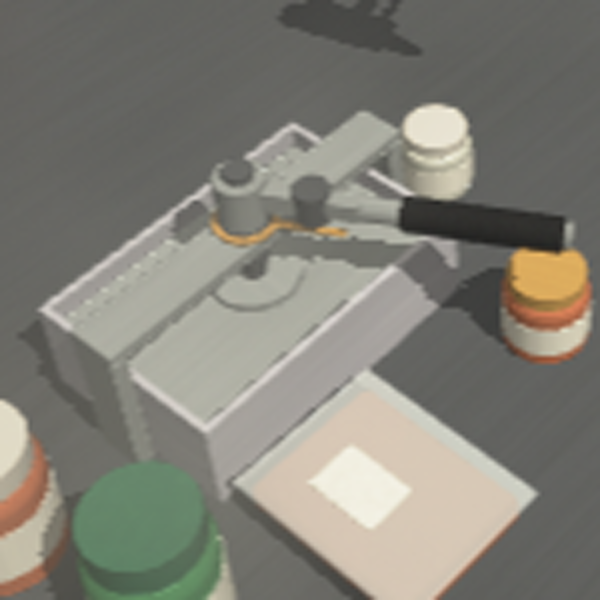

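The scene view shows the handle straight from the head at (238,200) through the pin at (312,200) to the grip end at (570,232), with the needle tip at (345,232) under the arm. I'll check the needle angle numerically and the bystanders by image difference.

Run:
```python
from h import *
S=dict(np.load('pics/s7.png.npz')); D=dict(np.load('pics/d7.png.npz')); S0=dict(np.load('pics/scene0.png.npz')); D0=dict(np.load('pics/side0.png.npz'))
for n,d in (('scene',S),('side',D)):
    hsv=cv2.cvtColor(d['pixels'],cv2.COLOR_BGR2HSV); o=onz
    m=((hsv[...,0]>8)&(hsv[...,0]<25)&(hsv[...,1]>70)).astype(np.uint8)
    k,l,s,c=cv2.connectedComponentsWithStats(m)
    u0,v0=proj(d,(C[0],C[1],109))
    for i in range(1,k):
        if abs(c[i][0]-u0)<30 and abs(c[i][1]-v0)<25:
            P=[onz(d,u,v,109)[:2]-C for v,u in np.argwhere(l==i)]; P=np.array(P); r=np.hypot(*P.T); w=P[(r>38)&(r<80)]
            print(n,s[i],'rmax',r.max().round(1),'needle ang',np.arctan2(w[:,1],w[:,0]).mean().round(3) if len(w) else None,len(w))
for n,a in [('in grip',(404,215)),('end',(570,234)),('pin',(312,205))]:
    p=onz(S,120+(a[0]-1.5)/4,160+(a[1]-1.5)/4,133)[:2]-C; print(n,p.round(1),np.hypot(*p).round(1),np.arctan2(p[1],p[0]).round(3))
for n,a,b,boxes in (('scene',S0,S,{'truffle':(242,220,272,250),'cream':(218,186,240,210),'tray':(180,258,255,312),'pepper':(138,275,182,330),'pesto':(96,260,136,308)}),('side',D0,D,{'truffle':(264,198,294,216),'pepper':(355,245,395,300),'tray':(318,225,352,268),'cream':(205,217,231,245)})):
    for k,(x0,y0,x1,y1) in boxes.items():
        g=lambda i: cv2.cvtColor(i['pixels'][y0:y1,x0:x1],cv2.COLOR_BGR2GRAY).astype(np.float32)
        print(n,k,np.round(cv2.phaseCorrelate(g(a),g(b),cv2.createHanningWindow((x1-x0,y1-y0),cv2.CV_32F)),2) if False else np.round(cv2.phaseCorrelate(g(a),g(b),cv2.createHanningWindow((x1-x0,y1-y0),cv2.CV_32F))[0],2))
```

```text
scene [173 214  34   7  74] rmax 63.8 needle ang 0.529 18
side [284 224   5   4  10] rmax 57.5 needle ang 0.267 10
side [266 236  20  10  69] rmax 23.2 needle ang None 0
in grip [88.4 51. ] 102.0 0.523
end [174.1 103.4] 202.5 0.536
pin [40.4 21.2] 45.6 0.483
scene truffle [0.22 0.16]
scene cream [-0.   -0.03]
scene tray [0.42 0.06]
scene pepper [0.45 0.01]
scene pesto [-0.05  0.01]
side truffle [-0.78 -0.23]
side pepper [0.02 0.04]
side tray [0.02 0.49]
side cream [0.58 0.  ]
```

View pics/d7c.png

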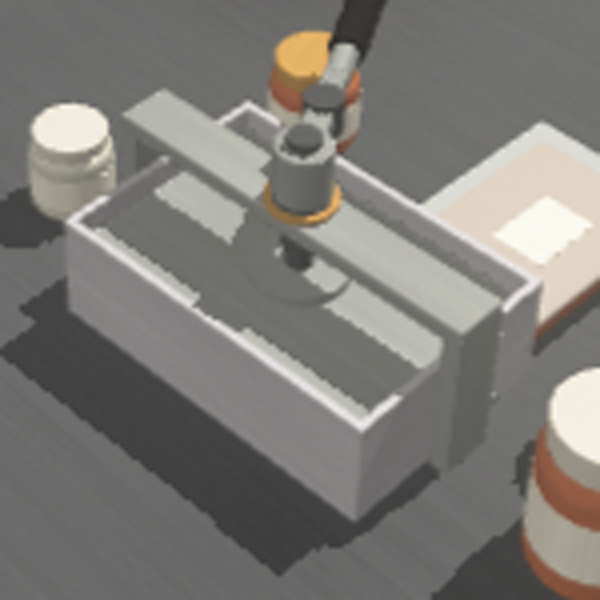

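The needle is at 0.529 rad and the handle at 0.52–0.54 rad, so the pointer is still under the arm. In the side view it is hidden behind the head and handle. The jars and tray show no shift beyond sub-pixel noise, and the gripper is clear with about zero force. Handing in.

```bash
python3 -c "
from h import *
print(robot.close_job()); st()"
```

```text
the job is handed in; nothing more can be done
None
the job is handed in; nothing more can be done
```

The bolt is tightened, the wrench tripped and was reset straight, and the job was handed in at about 15.6 s of the 72 s allowed.

- **Tightening:** I straddled the grip with the open gripper and pushed it clockwise at 7–8 N. The bolt seated at about 1.13 rad. The highest reading across the handle was about 15 N, read only at the end of each burst. The joint then tripped, and the measured fold was about 0.34 rad.
- **Reset:** I pushed the handle back with the other finger, at up to about 5 N, under the 7 N that would loosen the bolt. The joint sprang straight and I lifted clear.
- **Pointer and handle:** The handle is straight at 0.51–0.54 rad, and the drag pointer measured 0.53 rad in the scene view, directly under the arm, so the bolt was not backed off. Contact readings at seating put the arm at 0.50 rad, which agrees within my measuring error.
- **Bystanders:** The jars and tray I compared before and after show only sub-pixel differences of 0.8 px or less. I did not re-measure the oil bottle and cruet, but no contact force was felt near them.
- **Disagreement:** An automatic needle reading from the side view gave 0.27 rad. I discarded it because in that view the needle is hidden behind the wrench, and the pixels it used were probably the truffle jar's.

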